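# Unlock the slide gate and hold it half open

### The arm

A 6-joint arm with a two-finger parallel gripper is mounted at the origin on the work surface. World frame = base frame: x ahead of the robot, y to its left, z up, the work surface at z = 0. Lengths are in m, angles in degrees, forces in N, time in s.
With the tool pointing down it reaches from about 0.375 to 0.9 m from the base axis. Payload 3.1 kg.
Tool frame: the origin (TCP) lies at the very end of the fingers, on their centre line; the grasp point (between the pads) lies 19 mm behind it; x points along the fingers, z is the direction in which the jaws open and shut, and the axes are right-handed (so a half turn about x gives the same grasp; the last joint's range is limited). The gripper opens to 87 mm and grips with 3 to 60 N. Pads are 19 mm wide; open, the fingers measure 117 mm over their backs; the gripper's body (75 mm by 190 mm) begins 51 mm behind the grasp point.
Start: joints at [-80.3, 30.224, 82.088, -0, 67.689, -10.227], TCP at [0.213, -0.588, 0.223] pointing down, gripper open.
Joint ranges: [-176.69, 176.69], [-43.24, 126.21], [12.49, 139.97], [-82, 262], [0, 151.66], [-163.58, 163.58]. Speed limits (degrees/s): [159.86, 159.86, 180, 180, 180, 180].

### API

Orientations are given as a 3x3 rotation matrix whose columns are the frame's x, y, z axes.
In Python, from rig import bot gives the robot as it stands.
- The arm moves only by the tool send_rows, never from a script. Its arguments are lists of equal length, an entry for each row: "fingers": the opening, from 0 (shut) to 1 (fully open); "dp": the shift along the world's x, y, z in mm, a list of three; "turn": the turn, a rotation vector about the world's x, y, z in rad, a list of three. In form: {"fingers": [fingers, ...], "dp": [[tx, ty, tz], ...], "turn": [[rx, ry, rz], ...]}. A call has 1 to 10 rows; each row is the pose to reach, as a shift and turn from the pose measured when the call began; what a row does not reach only later rows make up. A row lasts 1/12 s, in which the tool goes at most 41.7 mm and 7.16 degrees, less where a joint would pass 70% of its speed; a pose out of reach is approached as far as the arm can. A call with a gripper value outside its range is refused whole. The fingers move at their own pace and stop on an object; the grip force is fixed at half the most. Time passes only in rows, so rows that repeat a pose let the fingers close. It gives the time, the measured TCP pose, the force and the opening at its end, in the units of the state.
- bot.read_state(): the state, without advancing time (a new reading comes with each control period).
- bot.capture(name): name is "side" or "top" or "wrist"; returns a dict with "img" (384x512x3 uint8, blue, green, red), "z_map" (384x512 float32, m along the optical axis (not along the pixel's ray), 0 where there is no reading), "mtx" (3x3 intrinsics, pixels), "origin" and "orientation" of the camera in the world; the wrist camera has in their place "hand_eye" (4x4, takes a point from camera to tool coordinates, whose origin is the TCP and whose axes are the tool frame's). Camera axes: x right, y up, looking along -z (the intrinsics and any distortion apply to the point x, -y, -z); pixel columns grow to the right and rows downward; lengths in m; the calibration is good to about 2 mm. A picture is of the moment at which its call begins: read the wrist's pose just before it.
- bot.hand_in(): hands the job in, once; it reports no verdict.
The state is a dict: "time_s": time; "joint_positions": joint angles; "qvel": joint speeds; "tau": joint torques, N m; "position": TCP position; "tcp_rot": TCP orientation; "force": force on the tool from outside, world axes, zero at the start; "moment": the same for the moment, N m; "opening": opening from 0.0 (shut) to 1.0 (fully open).
Only numpy, scipy, OpenCV 4.12 (cv2) and the standard library are available. Lean on these libraries where they do the work, as an engineer would, in place of code of your own. Each camera call takes 0.05 s, during which the arm holds its last target.

### The job

The slide gate on the aluminium test block has to stand half open while its position sensor is read. Pick up the mallet and, holding it, drive the sprung locking pin fully home with its head (no fingers on the pin); then put the mallet down on the bench mat clear of the block and let go of it. Then slide the gate by its upright tab against its spring to half travel and finish there, still holding it with the fingers; leave the other things on the bench where they are.

Things in the scene. Friction and masses are not known exactly. Their poses are not given: they have to be found in the camera images.
- fixture: Aluminium test block, 240 x 90 x 30 mm, fixed on the 3 mm teal mat (mat top at z = 0.003). Origin: centre of its underside. x axis: lengthways, the gate's opening direction; y across; z up. Its top is 30 mm above the origin. Dark rails, 10 mm wide and 9 mm high, lie on top at y = -34 and +34 mm, x = -56 to +116 mm. On the -y side a boss of equal height reaches to y = -103 mm, x = -10 to +50 mm.
- half_mark (a point): Point on the block's centre line, 9 mm above the block's top, at x = 35 mm in the fixture's frame, midway between the two broad white lines across the rails: the middle of the tab stands over it at half travel. Narrow white lines at x = 5 and 65 mm show closed and fully open. The gate shuts a 44 mm black round bore in the block's top at x = 0, which it then half uncovers.
- cartridge (a point): Middle of the spring cartridge, a 14 mm thick steel tube lying lengthways on the block's top behind the gate, on the centre line from x = -115 to -60 mm in the fixture's frame, 14 mm high above the block's top; this point is 7 mm above it. A thin rod ties it to the gate's plate.
- gate_tab (a point): Middle of the top of the gate's upright dark steel tab: 12 mm thick along the fixture's x, 24 mm wide along its y, 28 mm high, standing on the gate's flat steel plate (75 x 56 mm, its top 9 mm above the block's top; so this point is 37 mm above the block's top). The plate reaches 35 mm behind and 40 mm ahead of the tab's middle. Gate closed: at x = 5 mm, y = 0 in the fixture's frame.
- gate (a joint): How far the gate is open, in m: 0 closed, 0.060 fully open, sliding along the fixture's +x axis; half travel is 0.030. A spring always pulls it shut: about 6 N when closed, 10.5 N at half travel, 15 N fully open. With the locking pin up it stops after about 1 mm.
- pin_top (a point): Centre of the flat top of the steel locking pin, 12 mm across, which stands upright from the middle of the boss, at x = 20 mm, y = -73 mm in the fixture's frame, in a thin brass ring. Fully up its top is 15 mm above the top of block and boss, fully home 1 mm above it. Nothing else stands on the boss.
- pin (a joint): How far the pin has been driven down, in m: 0 fully up, 0.014 fully home against its stop. Driving it takes about 7 to 9 N (spring and a friction detent), and it stays at the depth where it is left. Inside the block it bars the gate, which is free only when the pin is down more than about 11 mm.
- mallet: Mallet of about 250 g (may vary by a quarter). Round head, white faces, 38 mm across, 70 mm long, standing on one face. Origin: centre of the head's lower face; z up along the head. The wooden handle is level and points along the mallet's -x axis: 22 mm wide, 24 mm high, centre line 36 mm above the lower face, ending 139 mm from the head's axis. It balances near the head and stands by itself.
- mallet_grip (a point): A good place to grasp the handle: on its centre line, 45 mm from the head's axis.
- mallet_head (a point): Middle of the mallet's head, 35 mm from either face.
- screwdriver: Bystander: screwdriver with a black handle, 170 mm long, lying on the mat near the middle. Origin: under it.
- solder_reel: Bystander: grey reel lying flat, 56 mm across, 30 mm high. Origin: centre of its underside.
- flux_jar: Bystander: small jar, 44 mm across, 45 mm high. Origin: centre of its underside.
- meter: Bystander: grey hand-held meter, 150 x 75 x 38 mm, lying to the right. Origin: centre of its underside.
Things that resemble listed ones, but are neither listed nor needed, are in the scene too. Leave any pink look-alike of the mallet alone.

How it is judged (in metres and radians):
On the way, in this order (a step that is already met when the one before it is completed fails the run):
1. the mallet is picked up: its head is lifted 20 mm or more clear of the mat, held in the fingers (height (world z) of mallet_head above 0.058 m and contact force between the fingers and mallet above 2 N), for 0.2 s.
2. the pin is driven home (12.5 mm or more of 14) with the mallet still held in the fingers (value of joint pin above 0.0125 m and contact force between the fingers and mallet above 2 N), for 0.1 s.
3. the mallet is put down on the bench mat clear of the block and let go (height (world z) of mallet_head below 0.05 m and contact force between the fingers and mallet below 0.1 N and contact force between mallet and fixture below 0.1 N and linear speed of mallet below 0.02 m/s), for 0.2 s.
At the end, for the whole second after the job is handed in: The gate stands still 25 to 35 mm open (half of its 60 mm travel), held there by the fingers (contact force above 4 N), with the pin still down (11.5 mm or more) and the mallet at rest on the bench, touching neither the fingers nor the block (all of step 3 and value of joint gate between 0.025 and 0.035 m and velocity of joint gate between -0.005 and 0.005 m/s and contact force between the fingers and gate above 4 N and value of joint pin above 0.0115 m); the arm keeps its last pose, push and grip.
It fails at once if the pin is touched by the gripper or arm instead of the mallet (contact force between any of the fingers, the arm and pin above 0.5 N).
It fails at once if a bystander is moved more than 30 mm (distance of any of screwdriver, solder_reel, flux_jar, meter from where it was at the start of the episode above 0.03 m).
It also fails if it takes over 58 s, if anything falls off the work surface, if the arm or the gripper's body presses on something with over 40 N, if the wrist force passes 120 N, or if a joint passes its speed limit or range.

## Working session

There is one attempt and no reset: what is moved stays moved. The work goes in short steps, Python scripts to look and compute and a tool call to move; the robot and the scene stay as the last step left them, time stands still between calls to the robot, and variables do not carry over. Pictures are saved under pics/ and viewed, and the job is handed in when it is done.

Besides the shell and the picture viewer there is one more tool, called after "Emit:" by a JSON object that holds its "op" and its "data", one argument or row to a line. send_rows: Moves the arm, as the interface text tells. Its arguments: {"type":"object","properties":{"fingers":{"type":"array","items":{"type":"number"}},"dp":{"type":"array","items":{"type":"array","items":{"type":"number"}}},"turn":{"type":"array","items":{"type":"array","items":{"type":"number"}}}},"required":["fingers","dp","turn"]}

```bash
ls; mkdir -p pics; python3 - <<'E'
from rig import bot
import cv2,pickle
s=bot.read_state();print(s)
for n in("top","side","wrist"):
    c=bot.capture(n);cv2.imwrite(f"pics/{n}0.png",c["img"]);pickle.dump(c,open(f"{n}0.pkl","wb"))
    print(n,c["mtx"],c.get("origin"),c.get("orientation"),c.get("hand_eye"),[k for k in c])
E
```

```text
pics
{'time_s': 0.0, 'joint_positions': array([-8.02992159e+01,  3.02787713e+01,  8.21563292e+01,  1.74583919e-03,
        6.76881236e+01, -1.02265795e+01]), 'qvel': array([-0.13646695,  0.00461143,  0.05239014,  0.00350304,  0.09420688,
        0.00335908]), 'tau': array([ 5.14502881e-04, -4.40036595e+01, -1.76591635e+01,  6.33126847e-02,
        5.82389056e-02, -1.59529527e-04]), 'position': array([ 0.21293694, -0.58683619,  0.22157403]), 'tcp_rot': array([[-3.34606887e-04,  9.40129482e-01,  3.40817320e-01],
       [ 2.12466255e-03,  3.40817238e-01, -9.40127170e-01],
       [-9.99997687e-01,  4.09548772e-04, -2.11149770e-03]]), 'force': array([ 0.1198288 , -0.10628831,  0.50311979]), 'moment': array([-0.01475267, -0.01989209,  0.04504304]), 'opening': 0.9975653082849969}
top [[456.52116433   0.         254.32474159]
 [  0.         456.52116433 199.43535942]
 [  0.           0.           1.        ]] [ 0.16014986 -0.13643848  1.53430049] [[ 0.01053374  0.97427109 -0.22513304]
 [-0.99994398  0.01002887 -0.00338602]
 [-0.00104107  0.22515609  0.97432215]] None ['img', 'z_map', 'mtx', 'origin', 'orientation']
side [[467.09616659   0.         252.0255254 ]
 [  0.         467.09616659 199.28448309]
 [  0.           0.           1.        ]] [0.44483673 0.7770589  1.15177636] [[-0.99989213 -0.00559872 -0.01357901]
 [-0.00452836 -0.76196046  0.64760772]
 [-0.01397244  0.64759935  0.76185291]] None ['img', 'z_map', 'mtx', 'origin', 'orientation']
wrist [[326.92361215   0.         248.3723053 ]
 [  0.         326.92361215 195.7197732 ]
 [  0.           0.           1.        ]] None None [[ 1.55366238e-04  2.63925512e-01 -9.64543052e-01 -1.62322017e-01]
 [ 2.42498292e-04  9.64543026e-01  2.63925544e-01  7.20050788e-02]
 [ 9.99999959e-01 -2.74905161e-04  8.58559351e-05 -3.46321265e-05]
 [ 0.00000000e+00  0.00000000e+00  0.00000000e+00  1.00000000e+00]] ['img', 'z_map', 'mtx', 'hand_eye']
```

View pics/top0.png

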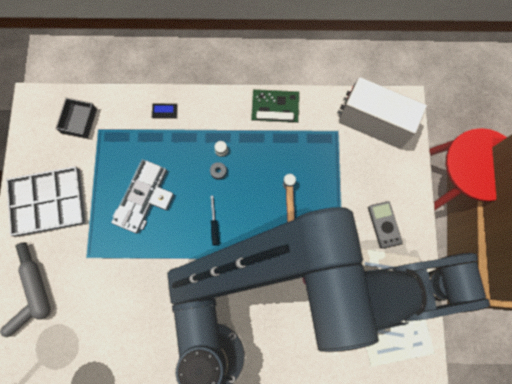

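View pics/side0.png

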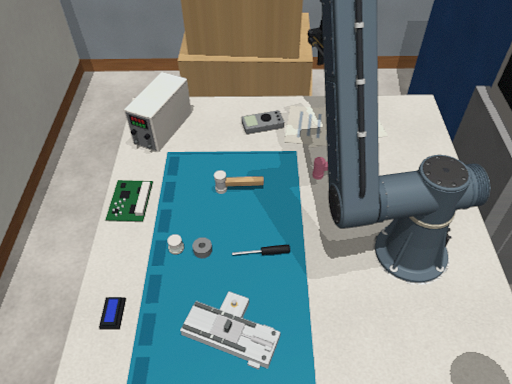

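View pics/wrist0.png

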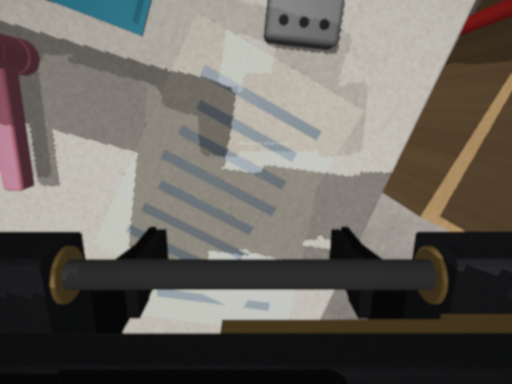

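```bash
python3 - <<'E'
import cv2
a=cv2.imread("pics/top0.png");b=cv2.imread("pics/side0.png")
x=cv2.resize(a[150:240,95:185],None,fx=5,fy=5,interpolation=cv2.INTER_CUBIC)[:450,:390]
y=cv2.resize(b[285:370,170:290],None,fx=3.3,fy=5,interpolation=cv2.INTER_CUBIC)
y=cv2.resize(b[285:375,175:285],None,fx=3.6,fy=3.6,interpolation=cv2.INTER_CUBIC)
import numpy as np
o=np.zeros((450,800,3),np.uint8);o[:x.shape[0],:x.shape[1]]=x;o[:y.shape[0],400:400+y.shape[1]]=y
cv2.imwrite("pics/fix0.png",o)
x=cv2.resize(a[165:230,270:320],None,fx=6,fy=6,interpolation=cv2.INTER_CUBIC)
y=cv2.resize(b[160:200,205:275],None,fx=6,fy=6,interpolation=cv2.INTER_CUBIC)
o=np.zeros((400,800,3),np.uint8);o[:x.shape[0],:x.shape[1]]=x;o[:y.shape[0],310:310+y.shape[1]]=y
cv2.imwrite("pics/mal0.png",o)
E
```

```text
(no output)
```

View pics/fix0.png

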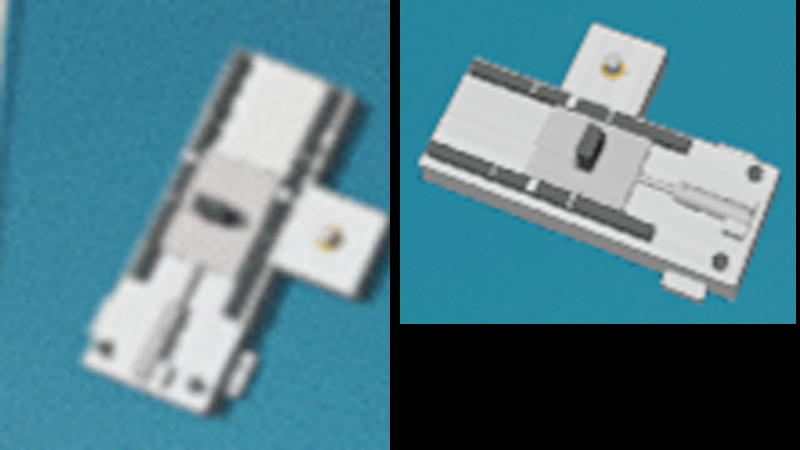

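View pics/mal0.png

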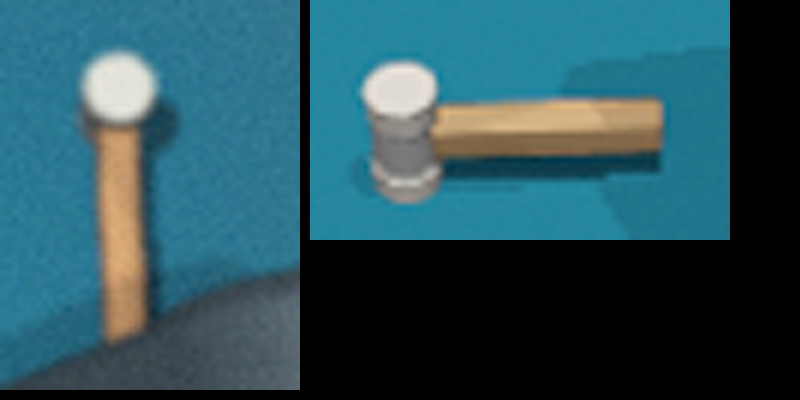

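```bash
cat > h.py <<'E'
import numpy as np,cv2,pickle
def ray(c,u,v,s=None):
    K=c["mtx"]
    d=np.array([(u-K[0,2])/K[0,0],-(v-K[1,2])/K[1,1],-1.0])
    if "origin" in c: return np.array(c["origin"]),c["orientation"]@d
    H=c["hand_eye"];R=s["tcp_rot"];p=s["position"]
    return R@H[:3,3]+p, R@(H[:3,:3]@d)
def onz(c,u,v,z,s=None):
    o,d=ray(c,u,v,s);return o+d*(z-o[2])/d[2]
def proj(c,P,s=None):
    P=np.asarray(P,float)
    if "origin" in c: q=c["orientation"].T@(P-c["origin"])
    else:
        H=c["hand_eye"];q=s["tcp_rot"].T@(P-s["position"]);q=H[:3,:3].T@(q-H[:3,3])
    K=c["mtx"];return np.array([K[0,2]+K[0,0]*q[0]/-q[2],K[1,2]-K[1,1]*q[1]/-q[2]])
def tri(*rs):
    A=np.zeros((3,3));b=np.zeros(3)
    for o,d in rs:
        d=d/np.linalg.norm(d);M=np.eye(3)-np.outer(d,d);A+=M;b+=M@o
    p=np.linalg.solve(A,b)
    return p,[np.linalg.norm(np.cross(p-o,d/np.linalg.norm(d))) for o,d in rs]
E
python3 - <<'E'
from h import *
T=pickle.load(open("top0.pkl","rb"));S=pickle.load(open("side0.pkl","rb"))
f=lambda a:np.round(a*1000,1)
# mallet: top face by brightness/low saturation
def blob(c,box,cond):
    y0,y1,x0,x1=box
    im=c["img"][y0:y1,x0:x1];h=cv2.cvtColor(im,cv2.COLOR_BGR2HSV).astype(int)
    m=cond(h).astype(np.uint8)
    n,l,st,ce=cv2.connectedComponentsWithStats(m)
    i=1+np.argmax(st[1:,4]);return ce[i]+[x0,y0],st[i],(l==i)
tw,st,_=blob(T,(165,195,275,305),lambda h:(h[...,1]<60)&(h[...,2]>165));print("topface T",tw,st,f(onz(T,*tw,.073)))
sw,st,_=blob(S,(165,182,210,235),lambda h:(h[...,1]<60)&(h[...,2]>195));print("topface S",sw,st,f(onz(S,*sw,.073)))
print(f(tri(ray(T,*tw),ray(S,*sw))[0]))
for nm,c,box in(("T",T,(188,225,280,302)),("S",S,(172,195,225,270))):
    ce,st,m=blob(c,box,lambda h:(h[...,0]>5)&(h[...,0]<25)&(h[...,1]>90))
    ys,xs=np.nonzero(m);pts=np.c_[xs+box[2],ys+box[0]].astype(np.float32)
    vx,vy,x0,y0=cv2.fitLine(pts,cv2.DIST_L2,0,.01,.01).ravel()
    a=onz(c,x0,y0,.045);b=onz(c,x0+10*vx,y0+10*vy,.045);d=b-a
    print(nm,ce,st,np.degrees(np.arctan2(d[1],d[0])),f(a))
# pin
for nm,c,uv in(("T",T,(95+331/5,150+236/5)),("S",S,(175+213/3.6,285+66/3.6))):print("pin",nm,uv,f(onz(c,*uv,.048)))
# block corners coarse from top crop: far corner left (240,50), bottom left (85,365), bottom right (212,412)
for k in((240,50),(85,365),(212,412),(362,95)):print(f(onz(T,95+k[0]/5,150+k[1]/5,.033)))
for k in((477,60),(735,298),(778,170),(420,165)):print("S",f(onz(S,175+(k[0]-400)/3.6,285+k[1]/3.6,.033)))
for nm,c,box in(("T",T,(150,240,95,185)),("S",S,(285,375,175,285))):
    y0,y1,x0,x1=box
    h=cv2.cvtColor(c["img"][y0:y1,x0:x1],cv2.COLOR_BGR2HSV).astype(int)
    m=((h[...,1]<70)).astype(np.uint8)
    n,l,st,ce=cv2.connectedComponentsWithStats(m);i=1+np.argmax(st[1:,4]);print(nm,st[i])
# depth-based: points at z 0.030..0.036
    zm=c["z_map"][y0:y1,x0:x1];ys,xs=np.nonzero(l==i)
    P=[]
    for y,x in zip(ys,xs):
        z=zm[y,x]
        if z<=0: continue
        o,d=ray(c,x+x0,y+y0);P.append(o+d*z)
    P=np.array(P);print("zhist",np.percentile(P[:,2],[5,25,50,75,95]))
E
```

```text
topface T [289.47115385 178.93269231] [  9   9  12  11 104] [ 568.9 -247.3   73. ]
topface S [219.57142857 174.48051948] [ 4  6 12  8 77] [ 567.7 -244.2   73. ]
[ 568.8 -247.3   70.1]
T [289.88205128 203.75897436] [  7   0   7  33 195] -178.15575209624012 [ 490.7 -250.2   45. ]
S [244.00657895 181.08223684] [  0   5  38   9 304] -177.35968739268708 [ 490.7 -240.8   45. ]
pin T (161.2, 197.2) [508.1 180.4  48. ]
pin S (234.16666666666666, 303.3333333333333) [509.5 194.8  48. ]
[642.5 253.7  33. ]
[421.5 342.8  33. ]
[390.7 255.9  33. ]
[611.1 167.9  33. ]
S [610.9 181.7  33. ]
S [423.8 358.2  33. ]
S [392.  267.9  33. ]
S [644.5 263.7  33. ]
T [  17   10   61   73 2338]
zhist [0.01774699 0.03203567 0.03589534 0.04132469 0.04809188]
S [   5    6  100   78 4068]
zhist [0.01309038 0.02973019 0.03254475 0.03913953 0.04396248]
```

```bash
python3 - <<'E'
from h import *
T=pickle.load(open("top0.pkl","rb"));S=pickle.load(open("side0.pkl","rb"))
f=lambda a:np.round(a*1000,1)
def d3(c,u,v):
    u,v=int(round(u)),int(round(v));z=np.median(c["z_map"][v-1:v+2,u-1:u+2]);o,d=ray(c,u,v);return f(o+d*z),f(onz(c,u,v,.003))
for n,uv in(("jar",(221,148)),("reel",(218,170)),("sd tip",(212,198)),("sd end",(215,243)),("boss",(165,200)),("mat",(110,200)),("mat",(250,200)),("mat",(320,200)),("mat",(250,150))):print("T",n,d3(T,*uv))
for n,uv in(("jar",(175,241)),("reel",(202,244)),("sd tip",(234,254)),("sd end",(288,249)),("boss",(240,308)),("mat",(200,200)),("mat",(230,280)),("mat",(270,180))):print("S",n,d3(S,*uv))
E
```

```text
T jar (array([683.5, -15. ,  48. ]), array([699.4, -11.4,   3. ]))
T reel (array([618.1,  -3.1,   3.4]), array([618.3,  -3.1,   3. ]))
T sd tip (array([513.9,  13.2,  18.6]), array([517.6,  14.8,   3. ]))
T sd end (array([358.8,  -2.4,  27.5]), array([ 3.62e+02, -2.00e-01,  3.00e+00]))
T boss (array([502. , 170.2,  33. ]), array([508.8, 176.3,   3. ]))
T mat (array([506.8, 365.6,   3.3]), array([506.9, 365.7,   3. ]))
T mat (array([ 511.9, -116.3,    2.8]), array([ 511.8, -116.3,    3. ]))
T mat (array([ 514.1, -357. ,    3.8]), array([ 514.3, -357.1,    3. ]))
T mat (array([ 692. , -114. ,    5.8]), array([ 693., -114.,    3.]))
S jar (array([687. ,  -6.3,  45.6]), array([696.4, -36.4,   3. ]))
S reel (array([611.3, -11.7,  22.1]), array([614.1, -25. ,   3. ]))
S sd tip (array([516.5,  20. ,  16.3]), array([517.3,  11.1,   3. ]))
S sd end (array([359.6,   7.7,  22.8]), array([358.1,  -5.8,   3. ]))
S boss (array([494.7, 200.2,  32.5]), array([496., 185.,   3.]))
S mat (array([ 633.8, -199.6,    0.7]), array([ 633.4, -197.7,    3. ]))
S mat (array([526.1,  97.8,   1.8]), array([526. ,  98.5,   3. ]))
S mat (array([ 405.5, -285.6,    0.8]), array([ 405.6, -283.6,    3. ]))
```

```bash
python3 - <<'E'
import cv2
a=cv2.imread("pics/top0.png");b=cv2.imread("pics/side0.png")
cv2.imwrite("pics/t1.png",cv2.resize(a[120:270,80:230],None,fx=4,fy=4,interpolation=cv2.INTER_CUBIC))
cv2.imwrite("pics/s1.png",cv2.resize(b[225:375,125:320],None,fx=4,fy=4,interpolation=cv2.INTER_CUBIC))
E
```

```text
(no output)
```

View pics/t1.png

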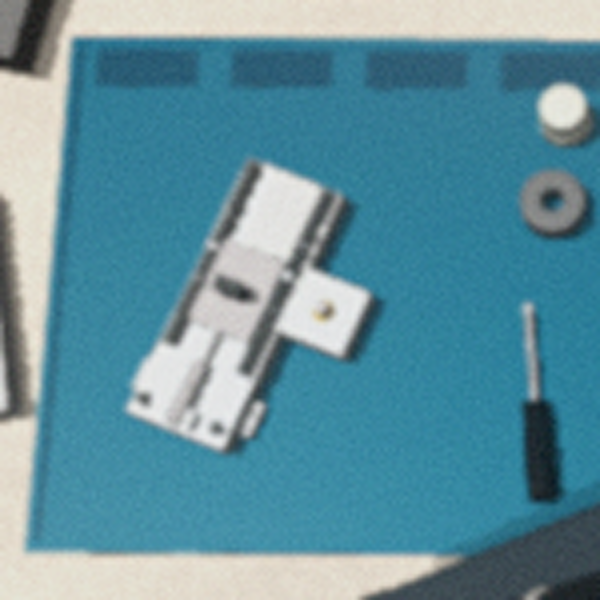

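View pics/s1.png

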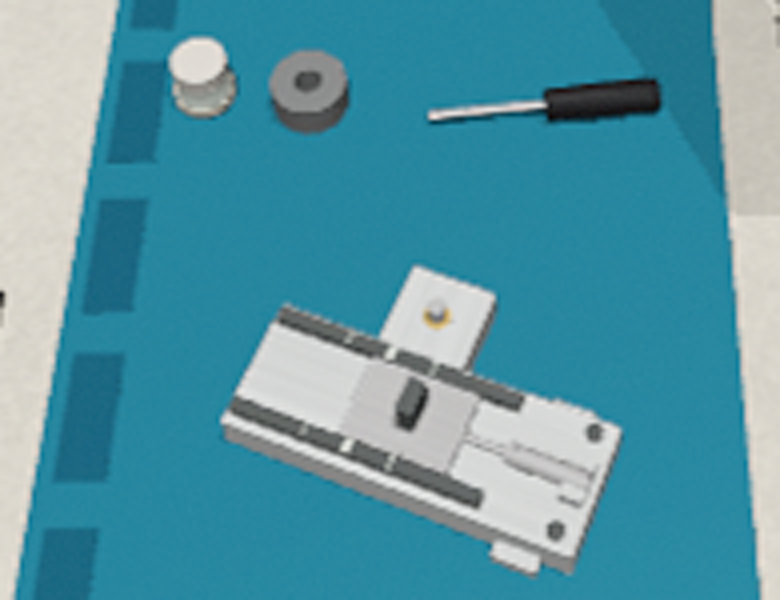

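The wooden-handled mallet is at top (289,179) and side (220,174). The pink look-alike is at side (320,167), and in the wrist view at (15,60). I choose the wooden one, and its crop shows white faces and a grey head as described. The pin is at top (161,197) and side (234,303), the tab at top (139,192). The top and side views disagree by about 10 mm in y near the block, so I'll measure that area with the wrist camera.

Emit:
{"op": "send_rows", "data": {
  "fingers": [1, 1, 1, 1, 1, 1, 1, 1, 1, 1],
  "dp": [
    [31, 34, 0],
    [62, 68, 0],
    [93, 102, 0],
    [124, 136, 0],
    [155, 170, 0],
    [186, 204, 0],
    [217, 238, 0],
    [248, 272, 0],
    [279, 306, 0],
    [307, 338, 0]
  ],
  "turn": [
    [0, 0, -0.04],
    [0, 0, -0.08],
    [0, 0, -0.12],
    [0, 0, -0.16],
    [0, 0, -0.2],
    [0, 0, -0.24],
    [0, 0, -0.28],
    [0, 0, -0.32],
    [0, 0, -0.36],
    [0, 0, -0.38]
  ]
}}

```text
time_s: 0.98
position: [0.4941, -0.2773, 0.2216]
tcp_rot: [[0.0, 0.999, -0.034], [0.002, -0.034, -0.999], [-1.0, 0.0, -0.002]]
force: [0.4, -0.6, 0.7]
opening: 1.001
```

Emit:
{"op": "send_rows", "data": {
  "fingers": [1, 1, 1],
  "dp": [
    [0, 0, 0],
    [0, 0, 0],
    [0, 0, 0]
  ],
  "turn": [
    [0, 0, 0],
    [0, 0, 0],
    [0, 0, 0]
  ]
}}

```text
time_s: 1.23
position: [0.4939, -0.2771, 0.2214]
tcp_rot: [[-0.001, 0.999, -0.033], [0.002, -0.033, -0.999], [-1.0, -0.001, -0.002]]
force: [0.6, 0.3, 0.2]
opening: 0.999
```

```bash
cat > cap.py <<'E'
import sys,pickle,cv2
from rig import bot
n=sys.argv[1];s=bot.read_state()
for k in sys.argv[2:]:
    s=bot.read_state();c=bot.capture(k);pickle.dump((s,c),open(f"{n}_{k}.pkl","wb"));cv2.imwrite(f"pics/{n}_{k}.png",c["img"])
import numpy as np
np.set_printoptions(suppress=True,precision=3)
print(s["time_s"],s["position"],s["tcp_rot"].ravel(),s["force"],s["opening"],s["joint_positions"])
E
python3 cap.py m1 wrist
```

```text
1.2333 [ 0.494 -0.277  0.221] [-0.001  0.999 -0.033  0.002 -0.033 -0.999 -1.    -0.001 -0.002] [0.601 0.341 0.249] 0.9986230087939175 [-40.625  25.808  90.656   0.045  63.631  51.218]
```

View pics/m1_wrist.png

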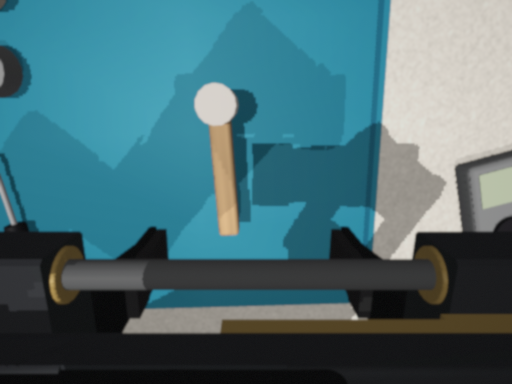

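```bash
cat > mal.py <<'E'
import sys
from h import *
s,c=pickle.load(open(sys.argv[1]+"_wrist.pkl","rb"));im=c["img"][:232]
h=cv2.cvtColor(im,cv2.COLOR_BGR2HSV).astype(int)
def big(m,box):
    k=np.zeros_like(m);k[box[0]:box[1],box[2]:box[3]]=1
    n,l,st,ce=cv2.connectedComponentsWithStats((m&k).astype(np.uint8));i=1+np.argmax(st[1:,4]);return ce[i],st[i],l==i
box=[int(v) for v in sys.argv[2:6]]
ce,st,_=big((h[...,1]<50)&(h[...,2]>150),box)
f=lambda a:np.round(a*1000,1)
print("face",ce,st,f(onz(c,*ce,.073,s)))
r=(st[2]+st[3])/4
print("diam",f(np.linalg.norm(onz(c,ce[0]-r,ce[1],.073,s)-onz(c,ce[0]+r,ce[1],.073,s))))
ce,st,m=big((h[...,0]>5)&(h[...,0]<25)&(h[...,1]>80),[box[0],232,box[2]-20,box[3]+60])
ys,xs=np.nonzero(m);vx,vy,x0,y0=cv2.fitLine(np.c_[xs,ys].astype(np.float32),cv2.DIST_L2,0,.01,.01).ravel()
a=onz(c,x0,y0,.051,s);d=onz(c,x0+20*vx,y0+20*vy,.051,s)-a
print("handle",ce,st,f(a),np.degrees(np.arctan2(d[1],d[0])))
E
python3 mal.py m1 70 140 180 260
```

```text
face [214.81553398 103.89112344] [ 194   82   43   44 1442] [ 568.8 -248.6   73. ]
diam 39.8
handle [224.48780488 177.37494022] [ 210  123   28  109 2091] [ 495.2 -252.1   51. ] -178.14675452263535
```

Emit:
{"op": "send_rows", "data": {
  "fingers": [1, 1, 1, 1, 1, 1, 1, 1, 1, 1],
  "dp": [
    [20, 15, -20],
    [38, 27.5, -50],
    [38, 27.5, -85],
    [38, 27.5, -120],
    [38, 27.5, -150],
    [38, 27.5, -175],
    [38, 27.5, -190],
    [38, 27.5, -201],
    [38, 27.5, -201],
    [38, 27.5, -201]
  ],
  "turn": [
    [0, 0, 0],
    [0, 0, 0],
    [0, 0, 0],
    [0, 0, 0],
    [0, 0, 0],
    [0, 0, 0],
    [0, 0, 0],
    [0, 0, 0],
    [0, 0, 0],
    [0, 0, 0]
  ]
}}

```text
time_s: 2.12
position: [0.531, -0.2517, 0.0203]
tcp_rot: [[-0.001, 0.999, -0.036], [0.002, -0.036, -0.999], [-1.0, -0.001, -0.002]]
force: [-0.1, 0.1, 0.8]
opening: 0.998
```

Emit:
{"op": "send_rows", "data": {
  "fingers": [0, 0, 0, 0, 0, 0, 0, 0, 0, 0],
  "dp": [
    [0, 0, 0],
    [0, 0, 0],
    [0, 0, 0],
    [0, 0, 0],
    [0, 0, 0],
    [0, 0, 0],
    [0, 0, 0],
    [0, 0, 0],
    [0, 0, 0],
    [0, 0, 0]
  ],
  "turn": [
    [0, 0, 0],
    [0, 0, 0],
    [0, 0, 0],
    [0, 0, 0],
    [0, 0, 0],
    [0, 0, 0],
    [0, 0, 0],
    [0, 0, 0],
    [0, 0, 0],
    [0, 0, 0]
  ]
}}

```text
time_s: 2.95
position: [0.5309, -0.2516, 0.0203]
tcp_rot: [[-0.001, 0.999, -0.036], [0.002, -0.036, -0.999], [-1.0, -0.001, -0.002]]
force: [0.0, -0.5, -0.4]
opening: 0.326
```

```bash
python3 cap.py g1 side wrist
```

```text
3.0 [ 0.531 -0.251  0.02 ] [-0.001  0.999 -0.036  0.002 -0.036 -0.999 -1.    -0.001 -0.002] [-0.354  0.201  0.328] 0.27806252411384785 [-36.267  44.012  95.292   0.08   40.833  55.743]
```

View pics/g1_side.png

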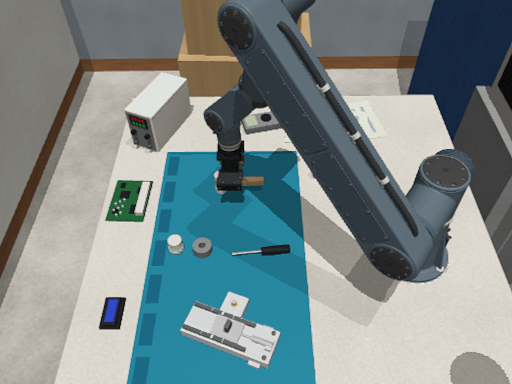

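View pics/g1_wrist.png

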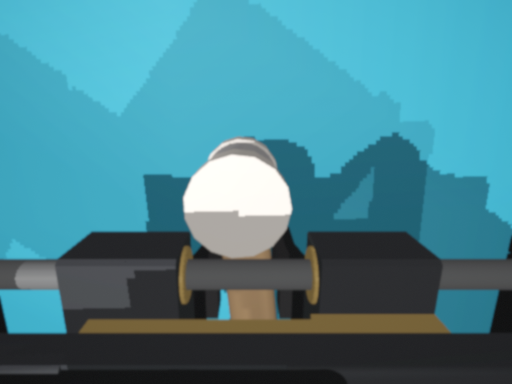

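Emit:
{"op": "send_rows", "data": {
  "fingers": [0, 0, 0, 0],
  "dp": [
    [0, 0, 0],
    [0, 0, 0],
    [0, 0, 0],
    [0, 0, 0]
  ],
  "turn": [
    [0, 0, 0],
    [0, 0, 0],
    [0, 0, 0],
    [0, 0, 0]
  ]
}}

```text
time_s: 3.38
position: [0.5307, -0.2512, 0.0202]
tcp_rot: [[-0.002, 0.999, -0.036], [0.003, -0.036, -0.999], [-1.0, -0.002, -0.003]]
force: [0.7, 0.7, 0.2]
opening: 0.254
```

Emit:
{"op": "send_rows", "data": {
  "fingers": [0, 0, 0, 0, 0, 0, 0, 0, 0, 0],
  "dp": [
    [0, 0, 8],
    [0, 0, 20],
    [0, 0, 40],
    [0, 0, 65],
    [0, 0, 90],
    [0, 0, 115],
    [0, 0, 130],
    [0, 0, 130],
    [0, 0, 130],
    [0, 0, 130]
  ],
  "turn": [
    [0, 0, 0],
    [0, 0, 0],
    [0, 0, 0],
    [0, 0, 0],
    [0, 0, 0],
    [0, 0, 0],
    [0, 0, 0],
    [0, 0, 0],
    [0, 0, 0],
    [0, 0, 0]
  ]
}}

```text
time_s: 4.22
position: [0.5298, -0.2506, 0.1495]
tcp_rot: [[-0.003, 0.999, -0.036], [0.004, -0.036, -0.999], [-1.0, -0.003, -0.004]]
force: [0.3, -0.9, -3.1]
opening: 0.246
```

```bash
python3 cap.py g2 side wrist
```

```text
4.2667 [ 0.53  -0.25   0.149] [-0.004  0.999 -0.036  0.004 -0.036 -0.999 -1.    -0.004 -0.004] [ 0.118  0.481 -2.134] 0.25203409527624415 [-36.267  32.671  91.58    0.067  56.094  55.767]
```

View pics/g2_wrist.png

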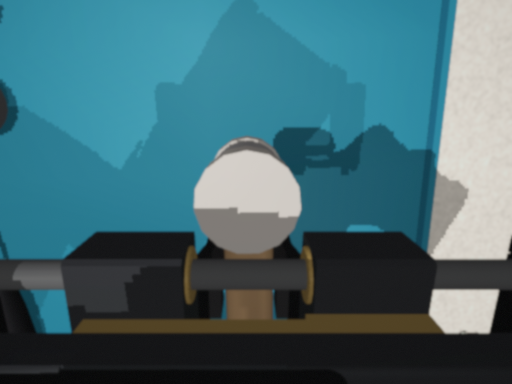

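Emit:
{"op": "send_rows", "data": {
  "fingers": [0, 0, 0, 0, 0, 0, 0, 0, 0, 0],
  "dp": [
    [-4, 15, 12],
    [-12, 45, 30],
    [-22, 80, 50],
    [-32, 115, 70],
    [-42, 150, 90],
    [-52, 185, 100],
    [-62, 220, 100],
    [-72, 255, 100],
    [-80, 290, 100],
    [-84, 310, 100]
  ],
  "turn": [
    [0, 0, 0],
    [0, 0, 0],
    [0, 0, 0],
    [0, 0, 0],
    [0, 0, 0],
    [0, 0, 0],
    [0, 0, 0],
    [0, 0, 0],
    [0, 0, 0],
    [0, 0, 0]
  ]
}}

```text
time_s: 5.15
position: [0.4425, 0.0627, 0.2475]
tcp_rot: [[-0.009, 0.999, -0.035], [0.007, -0.035, -0.999], [-1.0, -0.009, -0.006]]
force: [0.6, -0.4, -2.2]
opening: 0.252
```

Emit:
{"op": "send_rows", "data": {
  "fingers": [0, 0, 0, 0, 0, 0, 0, 0, 0, 0],
  "dp": [
    [-4, 30, 0],
    [-8, 60, 0],
    [-12, 90, 0],
    [-16, 110, 0],
    [-16, 120, 0],
    [-16, 120, 0],
    [-16, 120, 0],
    [-16, 120, 0],
    [-16, 120, 0],
    [-16, 120, 0]
  ],
  "turn": [
    [0, 0, 0],
    [0, 0, 0],
    [0, 0, 0],
    [0, 0, 0],
    [0, 0, 0],
    [0, 0, 0],
    [0, 0, 0],
    [0, 0, 0],
    [0, 0, 0],
    [0, 0, 0]
  ]
}}

```text
time_s: 5.98
position: [0.4268, 0.1816, 0.2475]
tcp_rot: [[-0.009, 0.999, -0.037], [0.006, -0.036, -0.999], [-1.0, -0.01, -0.006]]
force: [0.4, -1.0, -3.2]
opening: 0.248
```

```bash
python3 cap.py f1 wrist
```

```text
5.9833 [0.427 0.182 0.247] [-0.009  0.999 -0.037  0.006 -0.036 -0.999 -1.    -0.01  -0.006] [ 0.425 -0.98  -3.229] 0.24764934259172058 [  8.909  15.983 102.393   0.495  62.101 100.768]
```

View pics/f1_wrist.png

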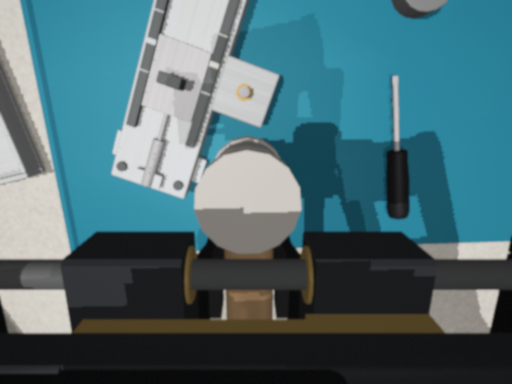

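```bash
python3 - <<'E'
from h import *
s,c=pickle.load(open("f1_wrist.pkl","rb"));f=lambda a:np.round(a*1000,1)
o=cv2.resize(c["img"][0:205,100:300],None,fx=2.9,fy=2.9,interpolation=cv2.INTER_CUBIC);cv2.imwrite("pics/f1c.png",o);print(o.shape)
E
```

```text
(594, 580, 3)
```

View pics/f1c.png

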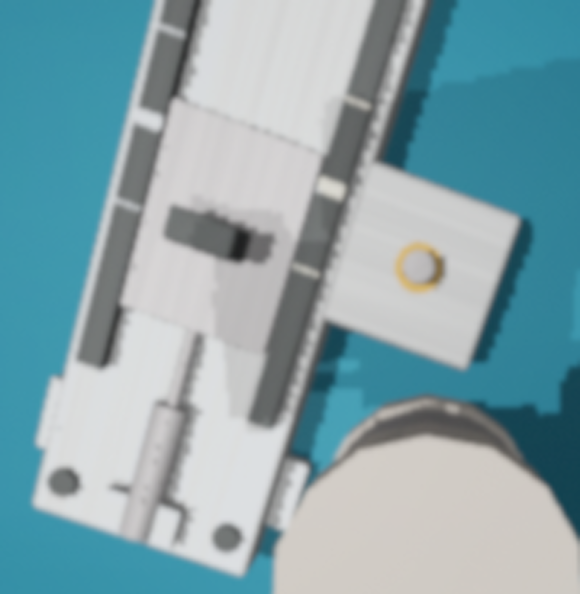

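```bash
python3 - <<'E'
from h import *
s,c=pickle.load(open("f1_wrist.pkl","rb"));f=lambda a:np.round(a*1000,1)
g=lambda x,y,z:onz(c,100+x/2.9-.3,y/2.9-.3,z,s)
pin=g(420,265,.048);ring=g(418,268,.033)
print("pin",f(pin),"ring",f(ring))
A=g(520,215,.033);B=g(466,370,.033);C=g(32,505,.033);D=g(245,577,.033)
print("boss",f(A),f(B),"len",f(np.linalg.norm(A-B)),"block",f(C),f(D),f(np.linalg.norm(C-D)))
for n,p,q in(("boss edge",B,A),("blockend",D,C)):
    v=q-p;print(n,np.degrees(np.arctan2(v[1],v[0])))
# fixture pose LSQ from (local->world)
L=np.array([[50,-103],[-10,-103],[-120,45],[-120,-45],[20,-73]])/1e3;W=np.array([A,B,C,D,pin])[:,:2]
M,_=cv2.estimateAffinePartial2D(L,W,method=cv2.LMEDS)
Lc=L-L.mean(0);Wc=W-W.mean(0);U,S,Vt=np.linalg.svd(Lc.T@Wc);R=(U@Vt).T;t=W.mean(0)-R@L.mean(0)
print("scale",S.sum()/(Lc**2).sum(),"ang",np.degrees(np.arctan2(R[1,0],R[0,0])),"t",f(t),"res",f(W-(L@R.T+t)))
print("pin model",f(R@[.02,-.073]+t),"tab closed",f(R@[.005,0]+t),"tab half",f(R@[.035,0]+t),"ex",R[:,0])
print("tab top meas",f(g(203,233,.070)))
# z_map of pin/boss
for x,y in((420,265),(470,240),(440,340)):
    u,v=int(100+x/2.9),int(y/2.9);o,d=ray(c,u,v,s);print(f(o+d*c["z_map"][v,u]))
# mallet head in tool
u,v=248,203;p=onz(c,u,v,s["position"][2]+.053,s);print("head",f(p-s["position"]), f(c["z_map"][v-20,u]))
# top/side views prediction
for n in("top0","side0"):
    k=pickle.load(open(n+".pkl","rb"));print(n,proj(k,[*pin[:2],.048]))
E
```

```text
pin [512.4 183.8  48. ] ring [511.9 184.8  33. ]
boss [529.3 146.1  33. ] [473.4 167.7  33. ] len 60.0 block [425.9 345.   33. ] [392.6 261.3  33. ] 90.1
boss edge -21.109319036854288
blockend 68.27871915358075Traceback (most recent call last):
  File "<stdin>", line 12, in <module>
cv2.error: OpenCV(4.12.0) /io/opencv/modules/calib3d/src/ptsetreg.cpp:1108: error: (-215:Assertion failed) count >= 0 && to.checkVector(2) == count in function 'estimateAffinePartial2D'
```

```bash
python3 - <<'E'
from h import *
s,c=pickle.load(open("f1_wrist.pkl","rb"));f=lambda a:np.round(a*1000,1)
g=lambda x,y,z:onz(c,100+x/2.9-.3,y/2.9-.3,z,s)
pin=g(420,265,.048)
A=g(520,215,.033);B=g(466,370,.033);C=g(32,505,.033);D=g(245,577,.033)
L=np.array([[50,-103],[-10,-103],[-120,45],[-120,-45],[20,-73]])/1e3;W=np.array([A,B,C,D,pin])[:,:2]
Lc=L-L.mean(0);Wc=W-W.mean(0);U,S,Vt=np.linalg.svd(Lc.T@Wc);R=(U@Vt).T;t=W.mean(0)-R@L.mean(0)
print("scale",S.sum()/(Lc**2).sum(),"ang",np.degrees(np.arctan2(R[1,0],R[0,0])),"t",f(t),"res",f(W-(L@R.T+t)))
print("pin model",f(R@[.02,-.073]+t),"tab closed",f(R@[.005,0]+t),"tab half",f(R@[.035,0]+t),"ex",R[:,0])
print("tab top meas",f(g(203,233,.070)))
for x,y in((420,265),(470,240),(440,340)):
    u,v=int(100+x/2.9),int(y/2.9);o,d=ray(c,u,v,s);print(f(o+d*c["z_map"][v,u]))
u,v=248,203;p=onz(c,u,v,s["position"][2]+.053,s);print("head",f(p-s["position"]), f(c["z_map"][v-20,u]))
for n in("top0","side0"):
    k=pickle.load(open(n+".pkl","rb"));print(n,proj(k,[*pin[:2],.048]))
E
```

```text
scale 0.9963522477452166 ang -21.528614179985198 t [520.7 259.4] res [[-0.1  0.8]
 [-0.2  0.4]
 [ 0.4 -0.3]
 [ 0.  -0.4]
 [-0.1 -0.4]]
pin model [512.5 184.2] tab closed [525.3 257.6] tab half [553.2 246.6] ex [ 0.93023442 -0.36696584]
tab top meas [524.7 256.4  70. ]
[512.5 184.3  48.7]
[521.5 164.7  34.5]
[485.  177.9  32.5]
head [40.  -1.6 53. ] 113.3
top0 [160.26553653 195.92213539]
side0 [233.18193045 299.52603055]
```

Emit:
{"op": "send_rows", "data": {
  "fingers": [0, 0, 0, 0, 0, 0, 0, 0, 0, 0],
  "dp": [
    [15, 1, -15],
    [35, 3, -45],
    [51, 4, -80],
    [51, 4, -110],
    [51, 4, -135],
    [51, 4, -150],
    [51, 4, -160],
    [51, 4, -165],
    [51, 4, -165],
    [51, 4, -165]
  ],
  "turn": [
    [0, 0, 0],
    [0, 0, 0],
    [0, 0, 0],
    [0, 0, 0],
    [0, 0, 0],
    [0, 0, 0],
    [0, 0, 0],
    [0, 0, 0],
    [0, 0, 0],
    [0, 0, 0]
  ]
}}

```text
time_s: 6.87
position: [0.4786, 0.1857, 0.0832]
tcp_rot: [[-0.008, 0.999, -0.037], [0.007, -0.037, -0.999], [-1.0, -0.008, -0.006]]
force: [0.3, 0.2, -2.3]
opening: 0.252
```

```bash
python3 cap.py p1 wrist side
```

```text
6.9167 [0.479 0.186 0.084] [-0.007  0.999 -0.037  0.007 -0.036 -0.999 -1.    -0.007 -0.006] [ 0.141  0.719 -3.561] 0.25055334477065005 [  8.461  34.373 104.647   0.665  41.316 100.053]
```

View pics/p1_wrist.png

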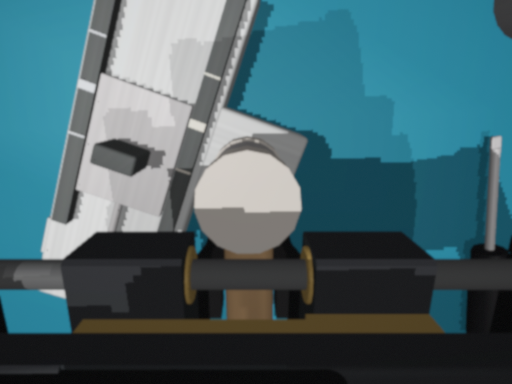

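```bash
python3 - <<'E'
import cv2
b=cv2.imread("pics/p1_side.png")
cv2.imwrite("pics/p1s.png",cv2.resize(b[250:370,170:300],None,fx=5,fy=5,interpolation=cv2.INTER_CUBIC))
E
```

```text
(no output)
```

View pics/p1s.png

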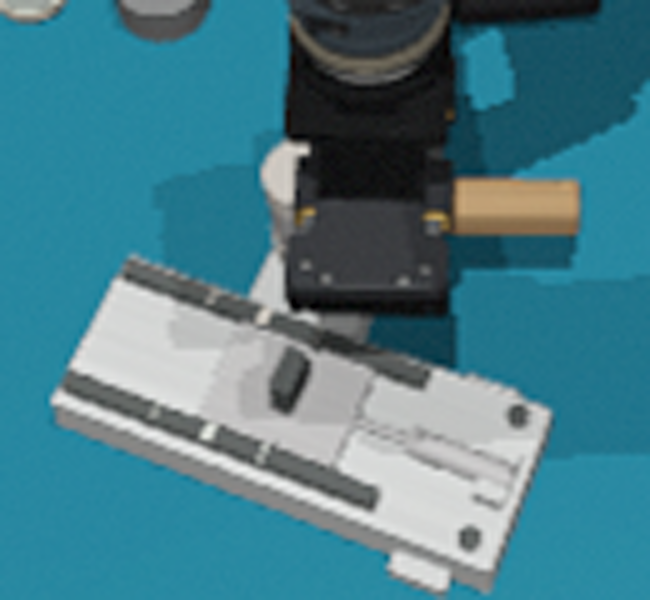

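Emit:
{"op": "send_rows", "data": {
  "fingers": [0, 0, 0, 0, 0, 0, 0, 0, 0, 0],
  "dp": [
    [0, 0, -6],
    [0, 0, -12],
    [0, 0, -15],
    [0, 0, -18],
    [0, 0, -20],
    [0, 0, -22],
    [0, 0, -24],
    [0, 0, -26],
    [0, 0, -26],
    [0, 0, -26]
  ],
  "turn": [
    [0, 0, 0],
    [0, 0, 0],
    [0, 0, 0],
    [0, 0, 0],
    [0, 0, 0],
    [0, 0, 0],
    [0, 0, 0],
    [0, 0, 0],
    [0, 0, 0],
    [0, 0, 0]
  ]
}}

```text
time_s: 7.8
position: [0.4786, 0.1859, 0.0577]
tcp_rot: [[-0.007, 0.999, -0.036], [0.007, -0.036, -0.999], [-1.0, -0.007, -0.007]]
force: [-1.7, 0.3, 1.3]
opening: 0.248
```

```bash
python3 cap.py p2 wrist
```

```text
7.8 [0.479 0.186 0.058] [-0.007  0.999 -0.036  0.007 -0.036 -0.999 -1.    -0.007 -0.007] [-1.725  0.264  1.349] 0.24773099895257045 [  8.47   37.08  105.4     0.72   37.857  99.987]
```

View pics/p2_wrist.png

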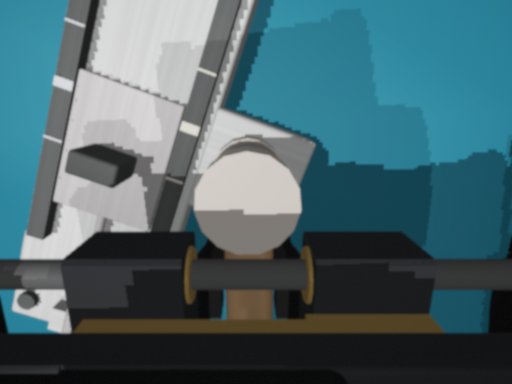

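Emit:
{"op": "send_rows", "data": {
  "fingers": [0, 0, 0, 0, 0, 0, 0, 0],
  "dp": [
    [0, 0, -2],
    [0, 0, -4],
    [0, 0, -6],
    [0, 0, -7.5],
    [0, 0, -7.5],
    [0, 0, -7.5],
    [0, 0, -7.5],
    [0, 0, -7.5]
  ],
  "turn": [
    [0, 0, 0],
    [0, 0, 0],
    [0, 0, 0],
    [0, 0, 0],
    [0, 0, 0],
    [0, 0, 0],
    [0, 0, 0],
    [0, 0, 0]
  ]
}}

```text
time_s: 8.52
position: [0.4782, 0.1862, 0.0504]
tcp_rot: [[-0.008, 0.999, -0.036], [0.007, -0.036, -0.999], [-1.0, -0.008, -0.007]]
force: [-4.5, 1.2, 7.3]
opening: 0.249
```

```bash
python3 cap.py p3 wrist
```

```text
8.5167 [0.478 0.186 0.05 ] [-0.008  0.999 -0.036  0.007 -0.036 -0.999 -1.    -0.008 -0.007] [-4.511  1.162  7.252] 0.2488063134250005 [  8.499  37.856 105.599   0.784  36.917  99.954]
```

View pics/p3_wrist.png

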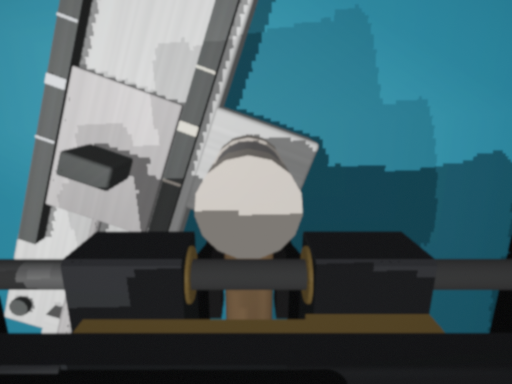

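Emit:
{"op": "send_rows", "data": {
  "fingers": [0, 0, 0, 0, 0, 0],
  "dp": [
    [0, 0, -1],
    [0, 0, -2],
    [0, 0, -3],
    [0, 0, -3],
    [0, 0, -3],
    [0, 0, -3]
  ],
  "turn": [
    [0, 0, 0],
    [0, 0, 0],
    [0, 0, 0],
    [0, 0, 0],
    [0, 0, 0],
    [0, 0, 0]
  ]
}}

```text
time_s: 9.07
position: [0.4766, 0.1864, 0.048]
tcp_rot: [[-0.01, 0.999, -0.036], [0.007, -0.036, -0.999], [-1.0, -0.01, -0.007]]
force: [-5.9, -0.0, 13.4]
opening: 0.248
```

```bash
python3 cap.py p4 wrist side
```

```text
9.1167 [0.477 0.186 0.048] [-0.01   0.999 -0.036  0.007 -0.036 -0.999 -1.    -0.011 -0.007] [-6.241  1.843 13.533] 0.24951413642346165 [  8.533  38.087 105.749   0.837  36.687  99.941]
```

View pics/p4_wrist.png

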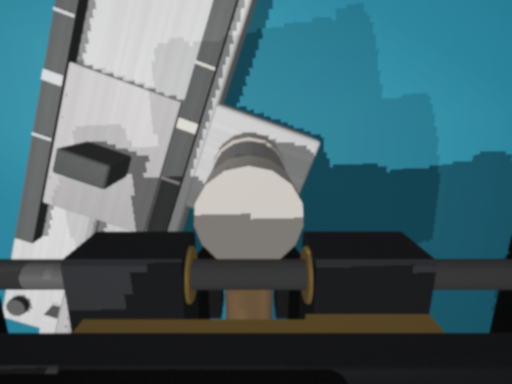

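```bash
cat > tilt.py <<'E'
import sys
from h import *
for n in sys.argv[1:]:
    s,c=pickle.load(open(n+"_wrist.pkl","rb"))
    h=cv2.cvtColor(c["img"],cv2.COLOR_BGR2HSV).astype(int)
    m=np.zeros(h.shape[:2],np.uint8);m[165:250,200:298]=1
    m&=((h[...,1]<60)&(h[...,2]>90)).astype(np.uint8);m=cv2.erode(m,np.ones((5,5)))
    P=[]
    for y,x in zip(*np.nonzero(m)):
        z=c["z_map"][y,x]
        if z>0:o,d=ray(c,x,y,s);P.append(o+d*z)
    P=np.array(P);md=np.median(P[:,2]);P=P[abs(P[:,2]-md)<.02]
    A=np.c_[P[:,:2]-P[:,:2].mean(0),np.ones(len(P))];co=np.linalg.lstsq(A,P[:,2],rcond=None)[0]
    print(n,len(P),"slope deg x,y",np.degrees(co[:2]),"center rel TCP mm",np.round((P.mean(0)-s["position"])*1000,1))
E
python3 tilt.py g2 f1 p1 p2 p3 p4
```

```text
g2 6869 slope deg x,y [-0.92940678  0.51632448] center rel TCP mm [38.5 -1.4 52.2]
f1 6903 slope deg x,y [-1.43423007  0.55283989] center rel TCP mm [38.9 -1.5 52. ]
p1 6957 slope deg x,y [-1.23367068  0.57273881] center rel TCP mm [38.8 -1.6 52.1]
p2 6999 slope deg x,y [-0.83614632  0.56304946] center rel TCP mm [38.7 -1.6 52.4]
p3 7128 slope deg x,y [0.52798977 0.37962413] center rel TCP mm [38.7 -1.7 53.5]
p4 7243 slope deg x,y [1.75499483 0.06646346] center rel TCP mm [39.1 -1.8 56.1]
```

Emit:
{"op": "send_rows", "data": {
  "fingers": [0, 0, 0, 0, 0, 0, 0, 0, 0, 0],
  "dp": [
    [0, 0, 10],
    [0, 0, 30],
    [0, 0, 60],
    [-10, 0, 95],
    [-25, 0, 130],
    [-40, 0, 165],
    [-50, -4, 190],
    [-50, -4, 200],
    [-50, -4, 200],
    [-50, -4, 200]
  ],
  "turn": [
    [0, 0, 0],
    [0, 0, 0],
    [0, 0, 0],
    [0, 0, 0],
    [0, 0, 0],
    [0, 0, 0],
    [0, 0, 0],
    [0, 0, 0],
    [0, 0, 0],
    [0, 0, 0]
  ]
}}

```text
time_s: 10.0
position: [0.4272, 0.1824, 0.2478]
tcp_rot: [[-0.008, 0.999, -0.037], [0.007, -0.036, -0.999], [-1.0, -0.009, -0.007]]
force: [0.3, 1.0, -3.4]
opening: 0.249
```

```bash
python3 cap.py f2 wrist; python3 tilt.py f2; python3 - <<'E'
from h import *
s,c=pickle.load(open("f2_wrist.pkl","rb"));f=lambda a:np.round(a*1000,1)
print(proj(c,[.5124,.184,.034],s))
o=cv2.resize(c["img"][0:205,100:300],None,fx=2.9,fy=2.9,interpolation=cv2.INTER_CUBIC);cv2.imwrite("pics/f2c.png",o)
u,v=map(int,np.round(proj(c,[.5124,.184,.034],s)))
for a,b in((u,v),(u+20,v-3),(u-14,v-4),(u+4,v+20)):
    z=np.median(c["z_map"][b-1:b+2,a-1:a+2]);O,d=ray(c,a,b,s);print(f(O+d*z))
E
```

```text
10.0 [0.427 0.182 0.248] [-0.008  0.999 -0.037  0.007 -0.036 -0.999 -1.    -0.009 -0.007] [ 0.312  1.01  -3.379] 0.24933338473154082 [  8.962  15.977 102.331   0.563  62.106 100.789]
f2 7091 slope deg x,y [2.6751379  0.04435594] center rel TCP mm [38.8 -1.8 55.8]
[245.53580202  92.09075873]
[512.5 183.5  34.1]
[514.8 161.5  33.2]
[517.2 198.7  33.1]
[491.1 179.9  32.9]
```

View pics/f2c.png

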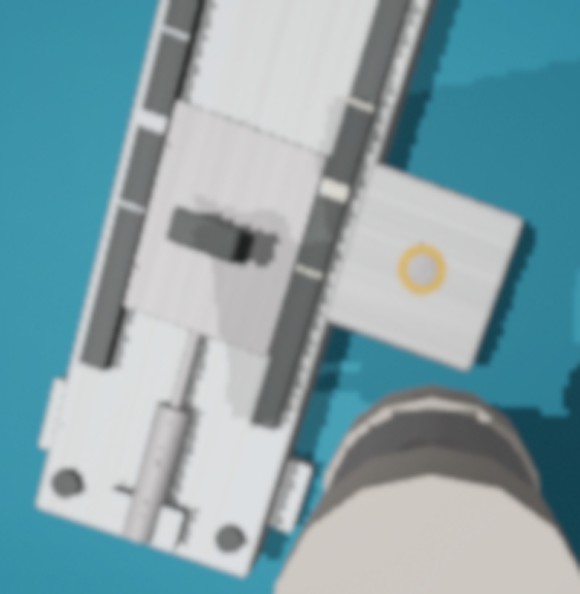

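Emit:
{"op": "send_rows", "data": {
  "fingers": [0, 0, 0, 0, 0, 0, 0, 0, 0, 0],
  "dp": [
    [4, -20, 0],
    [10, -55, 0],
    [15, -90, 0],
    [20, -128, 0],
    [25, -166, -5],
    [30, -204, -20],
    [35, -242, -45],
    [40, -280, -70],
    [45, -305, -100],
    [45, -312, -128]
  ],
  "turn": [
    [0, 0.01, 0],
    [0, 0.02, 0],
    [0, 0.03, 0],
    [0, 0.04, 0],
    [0, 0.055, 0],
    [0, 0.055, 0],
    [0, 0.055, 0],
    [0, 0.055, 0],
    [0, 0.055, 0],
    [0, 0.055, 0]
  ]
}}

```text
time_s: 10.88
position: [0.4739, -0.1347, 0.1165]
tcp_rot: [[-0.062, 0.997, -0.04], [0.004, -0.04, -0.999], [-0.998, -0.063, -0.002]]
force: [0.8, 0.6, -2.9]
opening: 0.25
```

Emit:
{"op": "send_rows", "data": {
  "fingers": [0, 0, 0, 0],
  "dp": [
    [0, 0, 0],
    [0, 0, 0],
    [0, 0, 0],
    [0, 0, 0]
  ],
  "turn": [
    [0, 0, 0],
    [0, 0, 0],
    [0, 0, 0],
    [0, 0, 0]
  ]
}}

```text
time_s: 11.22
position: [0.4744, -0.1339, 0.1175]
tcp_rot: [[-0.061, 0.997, -0.039], [0.004, -0.039, -0.999], [-0.998, -0.061, -0.001]]
force: [-0.3, -0.2, -2.4]
opening: 0.249
```

```bash
python3 cap.py d1 wrist; python3 tilt.py d1
```

```text
11.2167 [ 0.474 -0.134  0.117] [-0.061  0.997 -0.039  0.004 -0.039 -0.999 -0.998 -0.061 -0.001] [-0.303 -0.154 -2.401] 0.2486978241865119 [-27.856  30.815 103.938  -1.928  48.47   65.688]
d1 7134 slope deg x,y [-0.75642871  0.15143474] center rel TCP mm [41.7 -1.7 53.5]
```

View pics/d1_wrist.png

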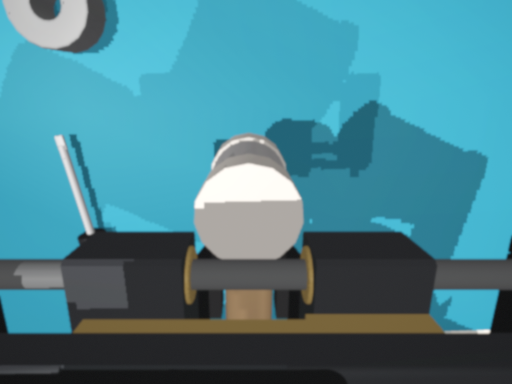

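Emit:
{"op": "send_rows", "data": {
  "fingers": [0, 0, 0, 0, 0, 0, 0, 0, 0, 0],
  "dp": [
    [0, 0, -25],
    [0, 0, -50],
    [0, 0, -70],
    [0, 0, -83],
    [0, 0, -90],
    [0, 0, -94],
    [0, 0, -96],
    [0, 0, -98],
    [0, 0, -98],
    [0, 0, -98]
  ],
  "turn": [
    [0, 0, 0],
    [0, 0, 0],
    [0, 0, 0],
    [0, 0, 0],
    [0, 0, 0],
    [0, 0, 0],
    [0, 0, 0],
    [0, 0, 0],
    [0, 0, 0],
    [0, 0, 0]
  ]
}}

```text
time_s: 12.1
position: [0.4751, -0.134, 0.0206]
tcp_rot: [[-0.059, 0.998, -0.038], [0.003, -0.038, -0.999], [-0.998, -0.059, -0.0]]
force: [0.0, 0.2, -2.7]
opening: 0.248
```

```bash
python3 cap.py d2 wrist; python3 tilt.py d2
```

```text
12.1 [ 0.475 -0.134  0.021] [-0.059  0.998 -0.038  0.003 -0.038 -0.999 -0.998 -0.059 -0.   ] [ 0.013  0.243 -2.739] 0.24753554461305033 [-27.833  41.054 106.649  -2.499  35.382  66.441]
d2 7167 slope deg x,y [-0.64051615 -0.03498054] center rel TCP mm [41.5 -1.6 53.6]
```

Emit:
{"op": "send_rows", "data": {
  "fingers": [0, 0, 0, 0],
  "dp": [
    [0, 0, -1],
    [0, 0, -2],
    [0, 0, -2],
    [0, 0, -2]
  ],
  "turn": [
    [0, 0, 0],
    [0, 0, 0],
    [0, 0, 0],
    [0, 0, 0]
  ]
}}

```text
time_s: 12.48
position: [0.4753, -0.1343, 0.0193]
tcp_rot: [[-0.058, 0.998, -0.039], [0.002, -0.038, -0.999], [-0.998, -0.058, 0.0]]
force: [-1.5, -0.7, 5.1]
opening: 0.25
```

Emit:
{"op": "send_rows", "data": {
  "fingers": [0.35, 0.5, 0.6, 0.8, 1, 1, 1, 1, 1, 1],
  "dp": [
    [0, 0, 0],
    [0, 0, 0],
    [0, 0, 0],
    [0, 0, 0],
    [0, 0, 0],
    [0, 0, 0],
    [0, 0, 0],
    [0, 0, 0],
    [0, 0, 0],
    [0, 0, 0]
  ],
  "turn": [
    [0, 0, 0],
    [0, 0, 0],
    [0, 0, 0],
    [0, 0, 0],
    [0, 0, 0],
    [0, 0, 0],
    [0, 0, 0],
    [0, 0, 0],
    [0, 0, 0],
    [0, 0, 0]
  ]
}}

```text
time_s: 13.32
position: [0.4753, -0.1343, 0.0193]
tcp_rot: [[-0.058, 0.998, -0.038], [0.002, -0.038, -0.999], [-0.998, -0.058, 0.0]]
force: [0.8, 0.1, -0.7]
opening: 0.923
```

```bash
python3 cap.py d3 wrist side; python3 tilt.py d3
```

```text
13.3667 [ 0.475 -0.134  0.019] [-0.058  0.998 -0.038  0.002 -0.038 -0.999 -0.998 -0.058  0.   ] [ 0.154 -0.6   -0.487] 0.9531539706369837 [-27.846  41.196 106.67   -2.522  35.167  66.46 ]
d3 7169 slope deg x,y [-0.63641606 -0.01933928] center rel TCP mm [41.7 -1.6 53.8]
```

View pics/d3_wrist.png

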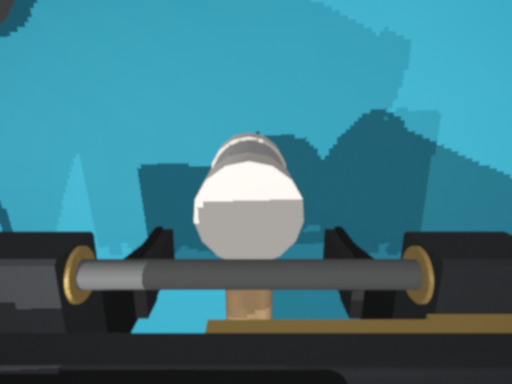

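Emit:
{"op": "send_rows", "data": {
  "fingers": [1, 1, 1, 1, 1, 1, 1, 1, 1, 1],
  "dp": [
    [0, 0, 10],
    [0, 0, 40],
    [0, 0, 75],
    [0, 0, 110],
    [0, 0, 145],
    [0, 0, 180],
    [0, 30, 200],
    [0, 60, 200],
    [0, 60, 200],
    [0, 60, 200]
  ],
  "turn": [
    [0, 0, 0],
    [0, 0, 0],
    [0, 0, 0],
    [0, -0.02, 0],
    [0, -0.058, 0],
    [0, -0.058, 0],
    [0, -0.058, 0],
    [0, -0.058, 0],
    [0, -0.058, 0],
    [0, -0.058, 0]
  ]
}}

```text
time_s: 14.25
position: [0.4748, -0.073, 0.2204]
tcp_rot: [[0.001, 0.999, -0.036], [0.002, -0.036, -0.999], [-1.0, 0.001, -0.002]]
force: [-1.0, -0.4, -0.4]
opening: 1.002
```

```bash
python3 cap.py r1 wrist
```

```text
14.25 [ 0.475 -0.073  0.22 ] [ 0.001  0.999 -0.036  0.002 -0.036 -0.999 -1.     0.001 -0.002] [-0.994 -0.369 -0.423] 1.002022361613591 [-22.168  19.3   102.486   0.112  58.21   69.815]
```

View pics/r1_wrist.png

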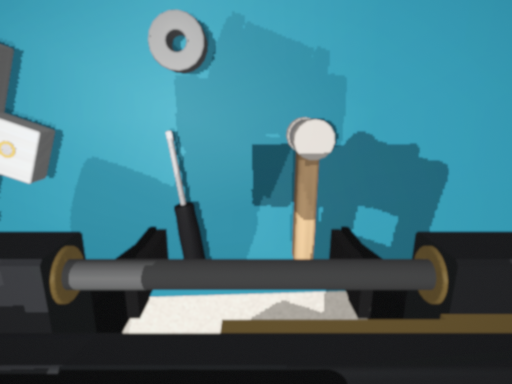

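Emit:
{"op": "send_rows", "data": {
  "fingers": [0.55, 0.55, 0.55, 0.55, 0.55, 0.55, 0.55, 0.55, 0.55, 0.55],
  "dp": [
    [2, 26, 0],
    [4, 52, 0],
    [6, 78, 0],
    [9, 104, 0],
    [12, 130, 0],
    [14, 156, 0],
    [16, 182, 0],
    [18, 208, 0],
    [21, 234, 0],
    [23, 260, 0]
  ],
  "turn": [
    [0, 0, 0.123],
    [0, 0, 0.246],
    [0, 0, 0.369],
    [0, 0, 0.492],
    [0, 0, 0.615],
    [0, 0, 0.738],
    [0, 0, 0.861],
    [0, 0, 0.984],
    [0, 0, 1.107],
    [0, 0, 1.231]
  ]
}}

```text
time_s: 15.13
position: [0.4985, 0.1862, 0.2192]
tcp_rot: [[-0.002, 0.363, 0.932], [0.0, 0.932, -0.363], [-1.0, -0.001, -0.002]]
force: [0.0, 0.1, -0.1]
opening: 0.554
```

```bash
python3 -c "
from rig import bot
s=bot.read_state();print(s['position'],s['tcp_rot'],s['joint_positions'])"
```

```text
[0.49851662 0.18623916 0.21921659] [[-2.20589551e-03  3.63383020e-01  9.31637223e-01]
 [ 1.32011005e-04  9.31639587e-01 -3.63383630e-01]
 [-9.99997558e-01 -6.78599950e-04 -2.10307014e-03]] [8.43058045e+00 2.33825895e+01 9.55254953e+01 2.96790383e-02
 6.12158325e+01 2.97244124e+01]
```

```bash
python3 cap.py t1 wrist; python3 - <<'E'
from h import *
s,c=pickle.load(open("t1_wrist.pkl","rb"));f=lambda a:np.round(a*1000,1)
print("pred tab",proj(c,[.525,.257,.070],s))
cv2.imwrite("pics/t1c.png",cv2.resize(c["img"][0:235,120:400],None,fx=2.5,fy=2.5,interpolation=cv2.INTER_CUBIC))
E
```

```text
15.1333 [0.499 0.186 0.219] [-0.002  0.363  0.932  0.     0.932 -0.363 -1.    -0.001 -0.002] [ 0.005  0.113 -0.108] 0.5542652162639959 [ 8.431 23.383 95.525  0.03  61.216 29.724]
pred tab [247.71546889 102.24687073]
```

View pics/t1c.png

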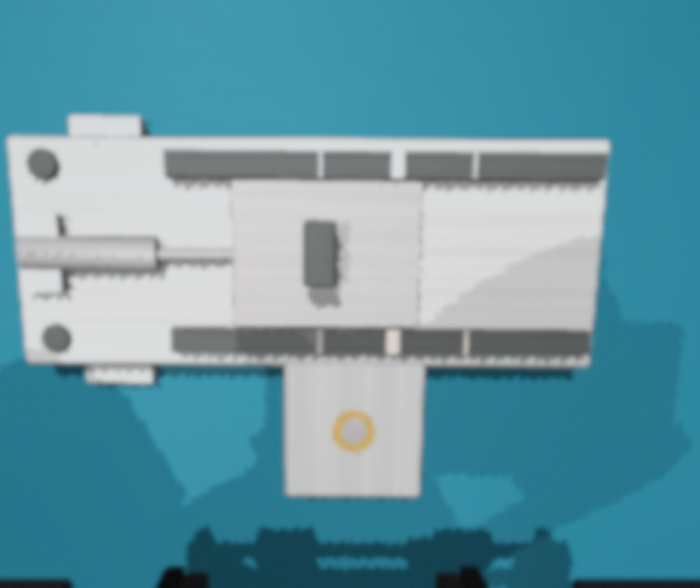

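Emit:
{"op": "send_rows", "data": {
  "fingers": [0.55, 0.55, 0.55, 0.55, 0.55, 0.55, 0.55, 0.55, 0.55, 0.55],
  "dp": [
    [10, 27, 0],
    [20, 54, 0],
    [26.5, 71, -15],
    [26.5, 71, -50],
    [26.5, 71, -85],
    [26.5, 71, -120],
    [26.5, 71, -150],
    [26.5, 71, -165],
    [26.5, 71, -172],
    [26.5, 71, -172]
  ],
  "turn": [
    [0, 0, 0],
    [0, 0, 0],
    [0, 0, 0],
    [0, 0, 0],
    [0, 0, 0],
    [0, 0, 0],
    [0, 0, 0],
    [0, 0, 0],
    [0, 0, 0],
    [0, 0, 0]
  ]
}}

```text
time_s: 16.02
position: [0.5245, 0.2601, 0.045]
tcp_rot: [[-0.005, 0.359, 0.933], [0.003, 0.933, -0.359], [-1.0, 0.001, -0.006]]
force: [0.3, 0.2, 0.5]
opening: 0.552
```

```bash
python3 cap.py t2 side
```

```text
16.0167 [0.525 0.26  0.045] [-0.005  0.359  0.933  0.003  0.933 -0.359 -1.     0.001 -0.006] [0.276 0.195 0.52 ] 0.5519121884830767 [15.323 41.606 95.106  0.334 43.538 36.112]
```

```bash
python3 - <<'E'
import cv2
b=cv2.imread("pics/t2_side.png")
cv2.imwrite("pics/t2s.png",cv2.resize(b[250:384,150:320],None,fx=4.4,fy=4.4,interpolation=cv2.INTER_CUBIC))
E
```

```text
(no output)
```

View pics/t2s.png

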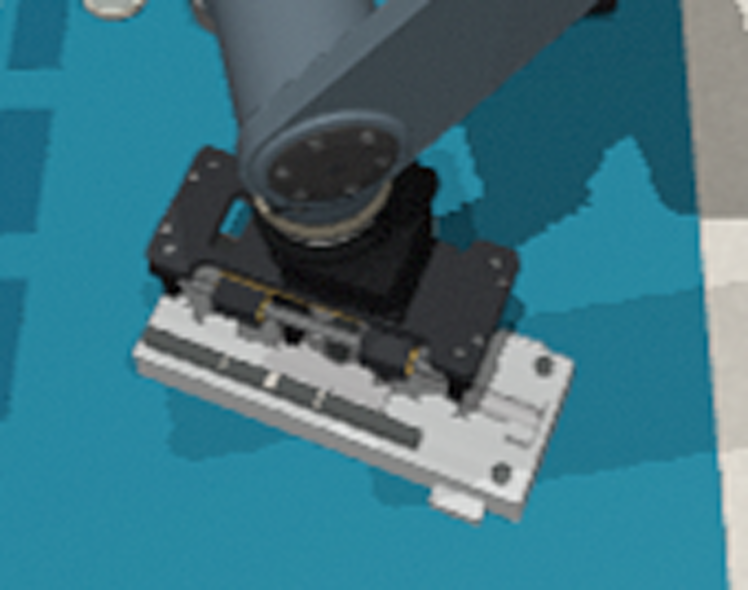

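Emit:
{"op": "send_rows", "data": {
  "fingers": [0.3, 0.2, 0.1, 0, 0, 0, 0, 0, 0, 0],
  "dp": [
    [0.5, -2, 1],
    [0.5, -2, 1],
    [0.5, -2, 1],
    [0.5, -2, 1],
    [0.5, -2, 1],
    [0.5, -2, 1],
    [0.5, -2, 1],
    [0.5, -2, 1],
    [0.5, -2, 1],
    [0.5, -2, 1]
  ],
  "turn": [
    [0, 0, 0],
    [0, 0, 0],
    [0, 0, 0],
    [0, 0, 0],
    [0, 0, 0],
    [0, 0, 0],
    [0, 0, 0],
    [0, 0, 0],
    [0, 0, 0],
    [0, 0, 0]
  ]
}}

```text
time_s: 16.9
position: [0.5257, 0.2589, 0.048]
tcp_rot: [[-0.003, 0.359, 0.933], [0.004, 0.933, -0.359], [-1.0, 0.003, -0.004]]
force: [-2.8, 1.3, 5.6]
opening: 0.14
```

```bash
python3 cap.py t3 wrist side
```

```text
16.95 [0.526 0.259 0.048] [-0.003  0.359  0.933  0.004  0.933 -0.359 -1.     0.003 -0.004] [-2.067  1.044  6.668] 0.13405832082139607 [15.16  41.317 95.097  0.39  43.696 35.926]
```

View pics/t3_wrist.png

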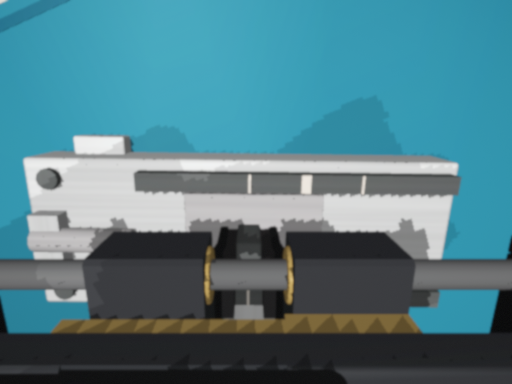

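Emit:
{"op": "send_rows", "data": {
  "fingers": [0.25, 0.25, 0.25, 0.2, 0, 0, 0, 0, 0, 0],
  "dp": [
    [0, 0, 1],
    [0, 0, 3],
    [0, 0, 3],
    [0, 0, 3],
    [0, 0, 3],
    [0, 0, 3],
    [0, 0, 3],
    [0, 0, 3],
    [0, 0, 3],
    [0, 0, 3]
  ],
  "turn": [
    [0, 0, 0],
    [0, 0, 0],
    [0, 0, 0],
    [0, 0, 0],
    [0, 0, 0],
    [0, 0, 0],
    [0, 0, 0],
    [0, 0, 0],
    [0, 0, 0],
    [0, 0, 0]
  ]
}}

```text
time_s: 17.83
position: [0.5256, 0.2589, 0.0509]
tcp_rot: [[-0.003, 0.359, 0.933], [0.004, 0.933, -0.359], [-1.0, 0.003, -0.004]]
force: [-0.0, 0.2, -0.7]
opening: 0.132
```

```bash
python3 cap.py t4 wrist
```

```text
17.8333 [0.526 0.259 0.051] [-0.003  0.359  0.933  0.004  0.933 -0.359 -1.     0.003 -0.004] [-0.041  0.186 -0.656] 0.1319956357273756 [15.159 41.05  95.04   0.387 44.028 35.94 ]
```

Emit:
{"op": "send_rows", "data": {
  "fingers": [0, 0, 0, 0, 0, 0, 0, 0, 0, 0],
  "dp": [
    [2.8, -1.1, 0],
    [6.5, -2.6, 0],
    [10.2, -4, 0],
    [14, -5.5, 0],
    [17.7, -7, 0],
    [21.4, -8.4, 0],
    [25.1, -9.9, 0],
    [27, -10.6, 0],
    [28.4, -11.2, 0],
    [28.4, -11.2, 0]
  ],
  "turn": [
    [0, 0, 0],
    [0, 0, 0],
    [0, 0, 0],
    [0, 0, 0],
    [0, 0, 0],
    [0, 0, 0],
    [0, 0, 0],
    [0, 0, 0],
    [0, 0, 0],
    [0, 0, 0]
  ]
}}

```text
time_s: 18.72
position: [0.5498, 0.2491, 0.0508]
tcp_rot: [[-0.012, 0.36, 0.933], [0.006, 0.933, -0.36], [-1.0, 0.001, -0.013]]
force: [-7.4, 6.1, 4.5]
opening: 0.133
```

```bash
python3 cap.py e1 side top wrist;python3 - <<'E'
import cv2
b=cv2.imread("pics/e1_side.png")
cv2.imwrite("pics/e1s.png",cv2.resize(b[250:384,150:320],None,fx=4.4,fy=4.4,interpolation=cv2.INTER_CUBIC))
b=cv2.imread("pics/e1_wrist.png")
cv2.imwrite("pics/e1w.png",cv2.resize(b[130:330,60:460],None,fx=2,fy=2,interpolation=cv2.INTER_CUBIC))
E
```

```text
18.8167 [0.549 0.249 0.051] [-0.012  0.36   0.933  0.006  0.933 -0.36  -1.     0.001 -0.013] [-8.407  6.8    5.244] 0.13323976194220266 [13.548 42.061 92.049  0.666 46.485 34.207]
```

View pics/e1w.png

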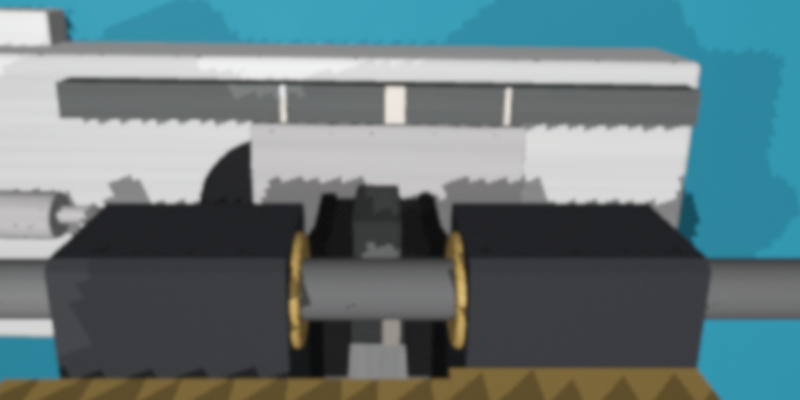

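View pics/e1s.png

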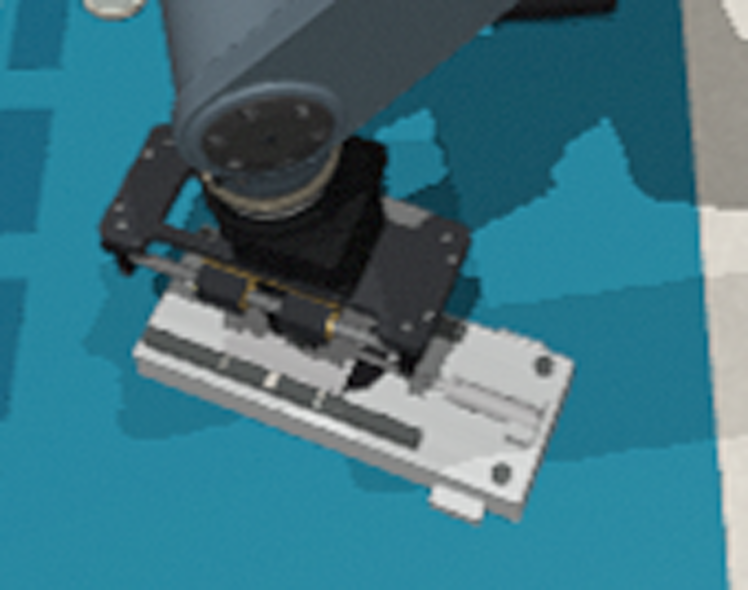

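View pics/e1_top.png

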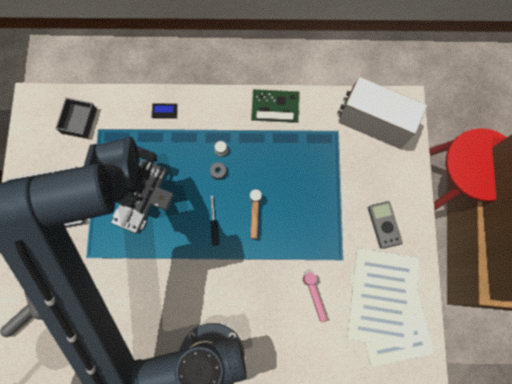

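```bash
cat > gm.py <<'E'
import sys
from h import *
s,c=pickle.load(open(sys.argv[1]+"_wrist.pkl","rb"))
a=np.radians(-21.5);ex=np.array([np.cos(a),np.sin(a)])
t=np.array([.5207,.2594])
def fx(u,v,z):
    p=onz(c,u,v,z,s)[:2]-t;return np.round(1000*np.array([p@ex,p@[-ex[1],ex[0]]]),1)
pts=eval(sys.argv[2])
for n,x,y,z in pts:print(n,fx(60+x/2-.25,130+y/2-.25,z))
p=s["position"][:2]-t;print("TCP",1000*(p@ex))
E
python3 gm.py e1 "[('rear -35+tab',251,130,.042),('front',526,131,.042),('line5',283,100,.042),('halfmark',395,103,.042),('line65',508,103,.042),('tabtop',378,195,.07)]"
```

```text
rear -35+tab [-4.2 26.5]
front [70.4 27. ]
line5 [ 4.8 35. ]
halfmark [34.9 34.4]
line65 [65.1 34.7]
tabtop [30.8 18.7]
TCP 30.509974943829246
```

Emit:
{"op": "send_rows", "data": {
  "fingers": [0, 0, 0, 0, 0, 0, 0, 0],
  "dp": [
    [3, -1.2, 0],
    [5, -2, 0],
    [7, -2.8, 0],
    [8.3, -3.3, 0],
    [8.3, -3.3, 0],
    [8.3, -3.3, 0],
    [8.3, -3.3, 0],
    [8.3, -3.3, 0]
  ],
  "turn": [
    [0, 0, 0],
    [0, 0, 0],
    [0, 0, 0],
    [0, 0, 0],
    [0, 0, 0],
    [0, 0, 0],
    [0, 0, 0],
    [0, 0, 0]
  ]
}}

```text
time_s: 19.53
position: [0.5531, 0.2478, 0.0508]
tcp_rot: [[-0.021, 0.361, 0.932], [0.008, 0.933, -0.361], [-1.0, -0.0, -0.022]]
force: [-8.4, 6.6, 5.7]
opening: 0.137
```

```bash
python3 cap.py e2 top wrist;python3 - <<'E'
import cv2
b=cv2.imread("pics/e2_wrist.png")
cv2.imwrite("pics/e2w.png",cv2.resize(b[130:330,60:460],None,fx=2,fy=2,interpolation=cv2.INTER_CUBIC))
E
```

```text
19.5833 [0.553 0.248 0.051] [-0.021  0.361  0.932  0.008  0.933 -0.361 -1.    -0.    -0.022] [-8.344  7.908  4.973] 0.1388833684353539 [13.218 42.321 91.298  0.954 47.443 33.719]
```

View pics/e2w.png

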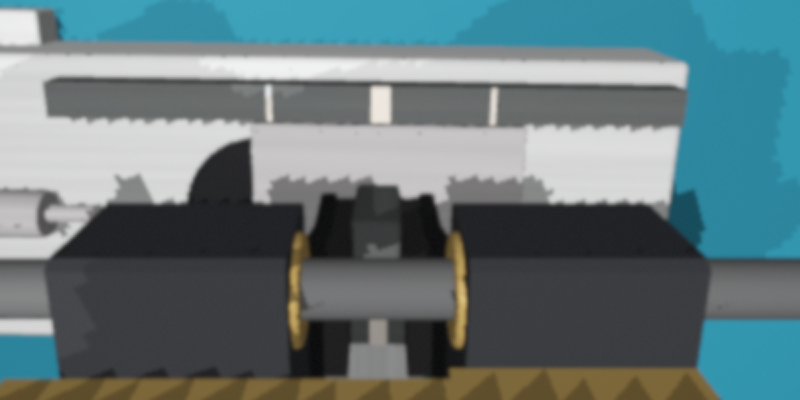

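```bash
python3 gm.py e2 "[('rear -35+tab',251,130,.042),('front',526,131,.042),('line5',269,100,.042),('halfmark',380,103,.042),('line65',493,103,.042)]"
```

```text
rear -35+tab [-0.4 26.4]
front [74.1 27.1]
line5 [ 4.8 34.9]
halfmark [34.7 34.4]
line65 [64.8 34.7]
TCP 34.40741252539239
```

```bash
python3 - <<'E'
from rig import bot
import numpy as np
for i in range(8):
    s=bot.read_state();print(s["time_s"],np.round(s["position"]*1000,2),np.round(s["force"],1),round(s["opening"],3),np.abs(s["qvel"]).max().round(2))
    c=bot.capture("wrist")
import cv2;cv2.imwrite("pics/e3_wrist.png",c["img"])
t=bot.capture("top");cv2.imwrite("pics/e3_top.png",t["img"])
a=cv2.imread("pics/e2_wrist.png");print("diff",np.abs(a[130:225].astype(int)-c["img"][130:225]).mean())
E
```

```text
19.6333 [553.1  247.83  50.76] [-8.4  6.   5.3] 0.133 0.1
19.6833 [553.11 247.79  50.78] [-8.6  7.1  4.8] 0.134 0.11
19.7333 [553.1  247.81  50.76] [-9.   6.6  5.5] 0.14 0.04
19.7833 [553.11 247.8   50.78] [-9.   6.8  5.2] 0.132 0.07
19.8333 [553.13 247.82  50.79] [-8.8  7.2  5.5] 0.136 0.09
19.8833 [553.09 247.81  50.77] [-8.9  7.4  5.1] 0.134 0.09
19.9333 [553.1  247.78  50.74] [-9.   7.3  5.3] 0.13 0.07
19.9833 [553.09 247.79  50.76] [-8.4  6.   4.8] 0.133 0.11
diff 0.26937362938596493
```

View pics/e3_top.png

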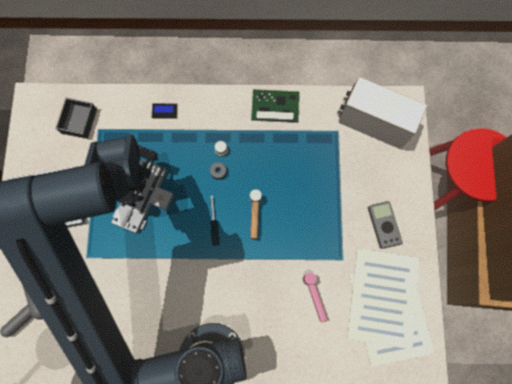

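The gate is steady at about 29.6 mm open. The mallet stands on the mat at top (256,195), clear of the block at (142,197), and the jar, reel, screwdriver and meter are where they started. I'm handing in.

```bash
python3 -c "
from rig import bot
print(bot.hand_in())"
```

```text
the job is handed in; nothing more can be done
None
```

The job is handed in at about 20 s of the 58 s limit, with the gate held half open and every step done in order; no verdict was reported.

- **Mallet and pin:** I picked up the wooden mallet and pressed the pin down with its head. Afterwards the wrist depth put the pin top at z = 34.1 mm and the boss at about 33 mm, so it is fully home. The mallet slipped a few millimetres and tilted 2–3° in the grip while pressing, and I corrected the tilt before setting it down.
- **Mallet put down:** it stands upright on the mat, well clear of the block and let go.
- **Gate:** the fingers hold the tab with the gate about 29.6 mm open, measured from the plate edges and the white lines. The position stayed within 0.05 mm over the 0.35 s I watched, with about 11 N of sideways load on the tool.
- **Bystanders:** the last top picture shows the jar, reel, screwdriver and meter in place by eye.

**What disagreed:**
- The top and side cameras differed by about 10 mm in y near the block, so I used the wrist camera there, which fitted the given sizes to within 1 mm.
- On the first grasp of the tab I read about 6 N upward, probably the fingertips pressing on the plate. I reopened the fingers, raised 3 mm and gripped again.
- The first slide stopped at about 25.6 mm because the arm gives a little under the spring, so I moved it further to half travel.

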